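# Hang the graduated gauge on its hook, scale outward

### The job

Take the graduated gauge, the tallest of the three plywood boards and the only one with a scale on it, out of its grooved block and hang it by its hole on the hook of the steel stand, so that the scale faces outward, towards the hook's tip and away from the post. Leave it hanging still and free, and leave the two plain templates standing in their blocks.

Things in the scene. Friction and masses are not known exactly. Their poses are not given: they have to be found in the camera images.
- gauge: Plywood board 200 tall, 60 wide, 10 mm thick, upright in a groove (13 wide, 25 mm deep) of a wooden block 70 x 110 x 35 mm. Origin: middle of its lower edge, 10 mm above the table at the start; z up, y across; +x points out of the face with the black scale lines. Hole 32 wide x 34 mm high, centred in y, 121 to 155 mm above the lower edge; the 45 mm above it are solid, to grip across the thickness.
- hook_stand: Fixed steel stand: round base 120 mm across, 15 mm thick; post 16 mm thick, 225 mm high, nothing above. Origin under the post at table height, z up; a level bar 8 mm thick leaves the post along +x (outward), centre line 221 mm above the table, reaches 105 mm out from the post axis and turns up into a short tip whose top is 235 mm above the table.
- hook_seat (a point): Point on the centre line of the hook bar, 60 mm out from the post axis and 45 mm short of the upturned tip, 221 mm above the table; same axes as the stand (x outward along the bar). The bar's top is 4 mm above it.
- narrow_template: Plain plywood template, a bystander: 165 tall, 40 wide, 10 mm thick, small hole, no scale, standing in a grooved block like the gauge's. Origin at the middle of its lower edge, z up, x normal to its faces.
- wide_template: Plain plywood template, a bystander: 130 tall, 95 wide, 10 mm thick, no scale, standing in a grooved block like the gauge's. Origin at the middle of its lower edge, z up, x normal to its faces.
Not all that is in view belongs to the job. What is shaped like the gauge but red is not meant.

How it is judged (in metres and radians):
At the end, for the whole second after the job is handed in: The gauge hangs at rest on the hook bar through its hole, between post and tip, scale face outward, faces square to the bar within 30 degrees, board upright within 23 degrees; both plain templates stand (within 20 degrees) no more than 30 mm from their starts (x of hook_seat in the frame of gauge between -0.045 and 0.055 m and y of hook_seat in the frame of gauge between -0.04 and 0.04 m and z of hook_seat in the frame of gauge between 0.13 and 0.17 m and x of hook_stand in the frame of gauge below -0.005 m and angle between the x axis of gauge and the x axis of hook_stand, either way round below 0.52 rad and angle between gauge's own z axis and vertical below 0.4 rad and contact force between gauge and hook_stand above 0.2 N and linear speed of gauge below 0.03 m/s and angle between each of narrow_template, wide_template's own z axis and vertical below 0.35 rad and distance of each of narrow_template, wide_template from where it was at the start of the episode below 0.03 m); the robot touches nothing.
It fails at once if the narrow plain template is moved over 30 mm or tipped over 20 degrees (distance of narrow_template from where it was at the start of the episode above 0.03 m or angle between narrow_template's own z axis and vertical above 0.35 rad).
It fails at once if the wide plain template is moved over 30 mm or tipped over 20 degrees (distance of wide_template from where it was at the start of the episode above 0.03 m or angle between wide_template's own z axis and vertical above 0.35 rad).
It also fails if it takes over 42 s, if anything falls off the work surface, if the arm or the gripper's body presses on something with over 40 N, if the wrist force passes 120 N, or if a joint passes its speed limit or range.

### The arm

A 6-joint arm with a two-finger parallel gripper is mounted at the origin on the work surface. World frame = base frame: x ahead of the robot, y to its left, z up, the work surface at z = 0. Lengths are in m, angles in degrees, forces in N, time in s.
With the tool pointing down it reaches from about 0.325 to 0.85 m from the base axis. Payload 15.5 kg.
Tool frame: the origin (TCP) lies at the very end of the fingers, on their centre line; the grasp point (between the pads) lies arm.grip_depth behind it (arm.grip_depth is the distance from the TCP to the grasp point, in m); z points along the fingers, y is the line along which they close (so a half turn about z gives the same grasp; the last joint's range is limited). The gripper opens to 91 mm and grips with 3 to 60 N. Pads are 32 mm wide; open, the fingers measure 118 mm over their backs; the gripper's body (76 mm by 178 mm) begins 60 mm behind the grasp point.
Start: joints at [66.893, 28.281, 77.091, -0, 74.628, -5.472], TCP at [0.189, 0.596, 0.214] pointing down, gripper open.
Joint ranges: [-166.48, 166.48], [-47.26, 123.95], [12.59, 153.08], [-70.14, 250.14], [6.76, 159.57], [-176.63, 176.63]. Speed limits (degrees/s): [108.29, 108.29, 147.25, 172.46, 172.46, 172.46].

### API

Orientations are given as a 3x3 rotation matrix whose columns are the frame's x, y, z axes.
In Python, from rig import arm gives the robot as it stands. Calls block until the motion is done:
- arm.move_to(position, orientation): joint-space move of the TCP to a pose.
- arm.move_l(position, orientation=None, feed=0.15): straight line of the TCP; orientation=None keeps the orientation; feed is the mean speed in m/s.
- arm.move_joints(angles): joint-space move.
- arm.grip(opening): finger opening in m; the grip force is fixed at half the most; returns when the fingers have stopped.
- arm.sleep(seconds).
- arm.solve_ik(position, orientation): joint angles nearest the present ones, or None.
- arm.snapshot(name): name is "side" or "top" or "wrist"; returns the picture (420x560x3 uint8, red, green, blue); there is no depth.
- arm.get_calibration(name): a dict with "intrinsics" (3x3 intrinsics, pixels), "k1" (the pictures are not rectified: a ray, as slopes to the right and down, at radius r is drawn at 1 + k1 r^2 times it, then the intrinsics apply), "cam_to_world" (4x4, takes a point from camera to world coordinates). Camera axes: x right, y down, z forward; pixel columns grow to the right and rows downward; lengths in m; the calibration is good to about 2 mm. A picture is of the moment at which its call begins: read the wrist's pose just before it. get_calibration takes no time and is no camera call; for the wrist camera it gives the pose at the moment of the call.
A pose or a line that the arm cannot do raises arm.Unreachable and nothing moves.
- arm.sign_off(): hands the job in; it is judged then, once.
Readings, each from a call of its own:
- arm.current_t(): time.
- arm.current_joint_positions(): joint angles.
- arm.current_dq(): joint speeds.
- arm.current_tau(): joint torques, N m.
- arm.current_ee_pos(): TCP position.
- arm.current_tool_rot(): TCP orientation.
- arm.current_force(): force on the tool from outside, world axes, zero at the start.
- arm.current_torque(): the same for the moment, N m.
- arm.current_width(): finger opening in m.
- arm.current_grasp_force(): force on a finger pad.
Only numpy, scipy, OpenCV 4.12 (cv2) and the standard library are available. Lean on these libraries where they do the work, as an engineer would, in place of code of your own. Each camera call takes 0.05 s, during which the arm holds its last target. There are 200 camera calls.

## Working session

There is one attempt and no reset: what is moved stays moved. The work goes in short steps, each a Python script; the robot and the scene stay as the last script left them, time stands still between calls to the robot, and variables do not carry over. Pictures are saved under pics/ and viewed, at most 10 in all, crops included, and the job is handed in when it is done.

```bash
mkdir -p pics; ls; python3 - <<'E'
from rig import arm
import cv2
for n in("side","top"):
    cv2.imwrite(f"pics/{n}0.png",arm.snapshot(n)[:,:,::-1])
    c=arm.get_calibration(n);print(n,c["intrinsics"],c["k1"],c["cam_to_world"])
print(arm.current_t(),arm.grip_depth,arm.current_tool_rot())
E
```

```text
pics
side [[501.72728693   0.         286.86162936]
 [  0.         501.72728693 214.58739862]
 [  0.           0.           1.        ]] 0.009713426079944317 [[ 0.67758094 -0.53833791  0.5010752  -0.15289455]
 [-0.73544161 -0.49886171  0.45854404 -0.68743855]
 [ 0.00311559 -0.67921226 -0.73393529  1.11298308]
 [ 0.          0.          0.          1.        ]]
top [[440.78738424   0.         281.22627178]
 [  0.         440.78738424 212.19378681]
 [  0.           0.           1.        ]] -0.04901731949749053 [[-0.02573953 -0.99819795  0.05420633  0.40821399]
 [-0.99909781  0.02751925  0.03234587 -0.11364071]
 [-0.0337793  -0.05332486 -0.99800572  1.13198195]
 [ 0.          0.          0.          1.        ]]
0.1 0.0188 [[-9.53004123e-01  3.02957008e-01 -4.39604006e-04]
 [ 3.02957306e-01  9.53003595e-01 -1.00945346e-03]
 [ 1.13123199e-04 -1.09519455e-03 -9.99999394e-01]]
```

View pics/side0.png

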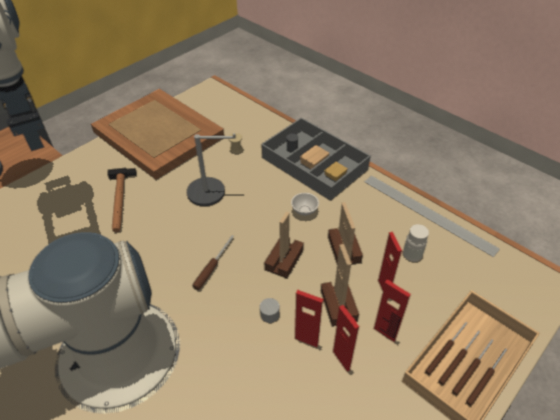

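View pics/top0.png

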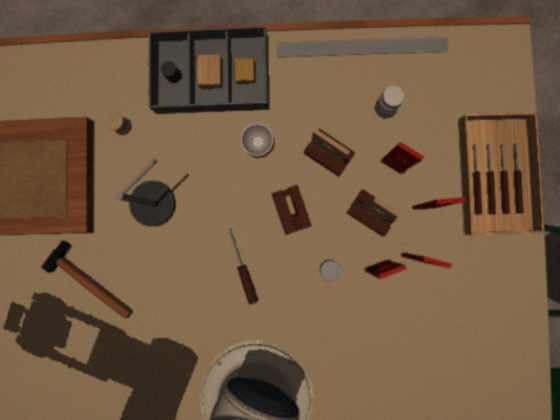

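The side picture shows the stand at about (205,190) with its hook running right to (235,135). The blocks are at about (285,250), (345,240) and (340,295), with red decoys at the right. In the top view the blocks are at (292,208), (330,152) and (372,213), and the hook goes from (120,195) to (155,162). I'll enlarge both.

```bash
python3 - <<'E'
import cv2
s=cv2.imread("pics/side0.png");t=cv2.imread("pics/top0.png")
a=s[190:350,255:415];b=t[125:240,265:405]
f=lambda i,k:cv2.convertScaleAbs(cv2.resize(i,None,fx=k,fy=k,interpolation=cv2.INTER_CUBIC),alpha=1.5)
cv2.imwrite("pics/s1.png",f(a,3.75)); cv2.imwrite("pics/t1.png",f(b,5)); 
cv2.imwrite("pics/h1.png",cv2.hconcat([f(t[150:230,105:195],4.4),f(s[120:210,175:255],5)[:352]]))
E
```

```text
(no output)
```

View pics/s1.png

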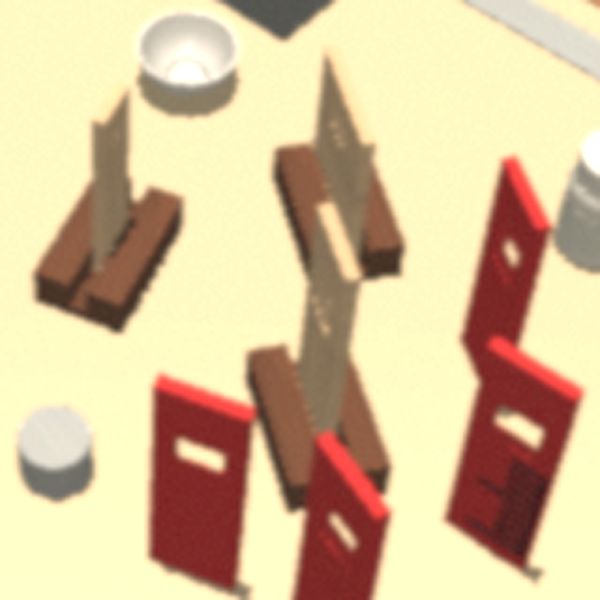

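View pics/t1.png

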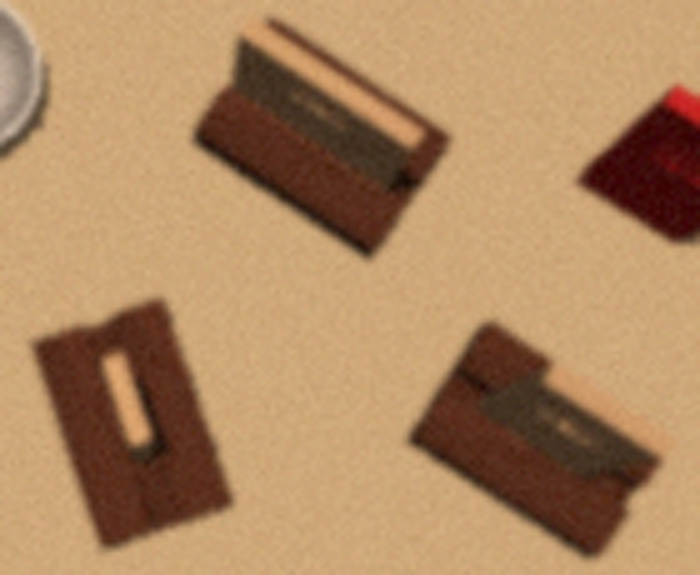

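View pics/h1.png

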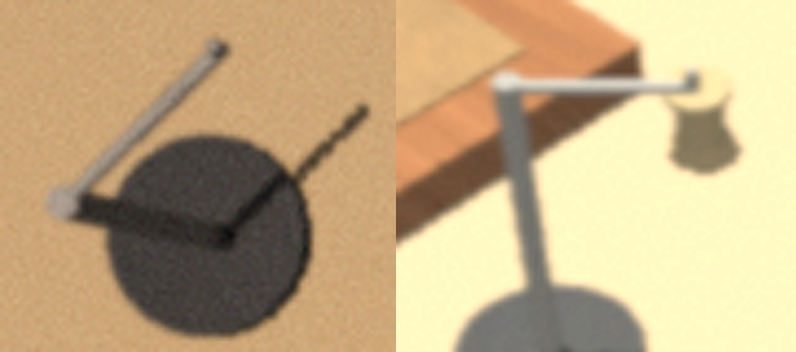

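The crops show that the gauge is the lower-right board in the top view. Its top edge runs from (544,372) to (660,447) in that crop. The faces seen carry no scale, so it is probably on the far side. The hook's post top is at (64,203) and its tip at (217,48) in the last crop.

```bash
cat > h.py <<'E'
from rig import arm
import numpy as np, cv2
def ray(c,px):
    K=np.array(c["intrinsics"]);k1=c["k1"]
    d=(np.array(px)-K[:2,2])/[K[0,0],K[1,1]]; u=d.copy()
    for _ in range(20): u=d/(1+k1*(u@u))
    T=np.array(c["cam_to_world"]); return T[:3,3],T[:3,:3]@np.r_[u,1]
def at_z(c,px,z):
    o,d=ray(c,px); return (o+d*(z-o[2])/d[2])[:2]
def proj(c,P):
    T=np.array(c["cam_to_world"]);p=T[:3,:3].T@(np.array(P)-T[:3,3]);u=p[:2]/p[2]
    u=u*(1+c["k1"]*(u@u));K=np.array(c["intrinsics"]);return np.array([K[0,0],K[1,1]])*u+K[:2,2]
E
python3 - <<'E'
from h import *
np.set_printoptions(precision=4,suppress=True)
t=arm.get_calibration("top");s=arm.get_calibration("side")
T=lambda x,y:(265+x/5,125+y/5);S=lambda x,y:(255+x/3.75,190+y/3.75)
H=lambda x,y:(105+x/4.4,150+y/4.4);G=lambda x,y:(175+x/5,120+y/5)
def rep(n,a,b,c,za,zb):
    A,B=at_z(c,a,za),at_z(c,b,zb);d=B-A;print(n,A,B,"mid",(A+B)/2,"len",np.hypot(*d),"ang",np.degrees(np.arctan2(d[1],d[0])))
rep("gauge top",T(544,372),T(660,447),t,.21,.21)
rep("gauge side",S(324,204),S(351,276),s,.21,.21)
rep("hook top",H(64,203),H(217,48),t,.225,.235)
rep("hook side",G(508-396,82),G(692-396,76),s,.225,.235)
rep("wide top",T(255,32),T(418,137),t,.14,.14)
rep("narrow top",T(114,352),T(141,443),t,.175,.175)
E
```

```text
gauge top [ 0.4797 -0.2779] [ 0.447  -0.3249] mid [ 0.4634 -0.3014] len 0.05731218010582889 ang -124.76068631191485
gauge side [ 0.4803 -0.2803] [ 0.4475 -0.3269] mid [ 0.4639 -0.3036] len 0.05703345875622817 ang -125.1235898906895
hook top [0.5007 0.2555] [0.5711 0.177 ] mid [0.5359 0.2162] len 0.10544862349324188 ang -48.118101048518874
hook side [0.5027 0.2551] [0.5686 0.1734] mid [0.5357 0.2143] len 0.10493262285814622 ang -51.07237384101922
wide top [ 0.644  -0.1654] [ 0.5934 -0.2376] mid [ 0.6187 -0.2015] len 0.08812287791799031 ang -124.99814899998954
narrow top [ 0.4964 -0.0979] [ 0.4564 -0.1086] mid [ 0.4764 -0.1032] len 0.041414049155875085 ang -165.06063890843504
```

```bash
cat >> h.py <<'E'
def R_down(a):  # tool pointing down, closing axis at world angle a (deg)
    a=np.radians(a);y=np.array([np.cos(a),np.sin(a),0]);z=np.array([0,0,-1.]);return np.c_[np.cross(y,z),y,z]
E
python3 - <<'E'
from h import *
np.set_printoptions(precision=3,suppress=True)
c=arm.get_calibration("wrist");T=np.array(c["cam_to_world"]);R=np.array(arm.current_tool_rot())
print("cam in tool",R.T@(T[:3,3]-arm.current_ee_pos()),"\n",R.T@T[:3,:3],c["intrinsics"][0])
g=np.array([.4637,-.3025]);h=np.array([.5357,.215])
u=np.array([np.cos(np.radians(-49.5)),np.sin(np.radians(-49.5))])
for a,b in((-35,-49.5),(145,130.5),(-35,130.5),(145,-49.5)):
    print(a,b,[None if q is None else np.array(q) for q in(arm.solve_ik([*g,.174],R_down(a)),arm.solve_ik([*g,.38],R_down(a)),arm.solve_ik([*(h+u*.1),.38],R_down(b)),arm.solve_ik([*h,.234],R_down(b)))])
E
```

```text
cam in tool [ 0.07  -0.001 -0.171] 
 [[-0.    -0.968 -0.251]
 [ 1.     0.    -0.001]
 [ 0.001 -0.251  0.968]] [308.49    0.    281.878]
-35 -49.5 [array([-39.299,  25.076,  90.15 ,  -0.   ,  64.773,  -4.299]), array([-39.299,  15.617,  71.543,  -0.   ,  92.84 ,  -4.299]), array([ 7.479, 21.567, 62.707, -0.   , 95.727, 56.979]), array([15.941, 23.323, 82.453, -0.   , 74.224, 65.441])]
145 130.5 [array([-39.299,  25.076,  90.15 ,  -0.   ,  64.773, 175.701]), array([-39.299,  15.617,  71.543,  -0.   ,  92.84 , 175.701]), array([   7.479,   21.567,   62.707,   -0.   ,   95.727, -123.021]), array([  15.941,   23.323,   82.453,   -0.   ,   74.224, -114.559])]
-35 130.5 [array([-39.299,  25.076,  90.15 ,  -0.   ,  64.773,  -4.299]), array([-39.299,  15.617,  71.543,  -0.   ,  92.84 ,  -4.299]), array([   7.479,   21.567,   62.707,   -0.   ,   95.727, -123.021]), array([  15.941,   23.323,   82.453,   -0.   ,   74.224, -114.559])]
145 -49.5 [array([-39.299,  25.076,  90.15 ,  -0.   ,  64.773, 175.701]), array([-39.299,  15.617,  71.543,  -0.   ,  92.84 , 175.701]), array([ 7.479, 21.567, 62.707, -0.   , 95.727, 56.979]), array([15.941, 23.323, 82.453, -0.   , 74.224, 65.441])]
```

```bash
python3 - <<'E'
from h import *
g=np.array([.4637,-.3025]);n=np.array([np.cos(np.radians(-35)),np.sin(np.radians(-35))])
arm.move_to([*(g+.09*n),.32],R_down(-125))
im=arm.snapshot("wrist")[:,:,::-1];cv2.imwrite("pics/w1.png",im)
c=arm.get_calibration("wrist");print(proj(c,[*g,.21]),arm.current_t())
E
```

```text
[281.49065929 295.4807618 ] 3.6917
```

View pics/w1.png

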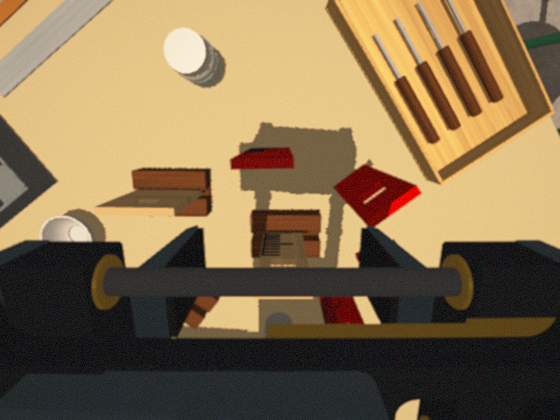

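The wrist picture shows black scale lines at (278,245) on the gauge's far face, the one facing -35°. The board is centred at column 281, as predicted. I'll grasp with the closing axis at -35° and lift.

```bash
python3 - <<'E'
from h import *
g=np.array([.4637,-.3025])
arm.grip(.045)
arm.move_to([*g,.27],R_down(-35))
arm.move_l([*g,.175],feed=.12)
print(arm.current_force()); arm.grip(0)
print("w",arm.current_width(),arm.current_grasp_force(),arm.current_force())
arm.move_l([*g,.23],feed=.08); arm.move_l([*g,.39],feed=.2)
print("w",arm.current_width(),arm.current_force(),arm.current_t())
u=np.array([np.cos(np.radians(-49.5)),np.sin(np.radians(-49.5))]);p=np.array([.5017,.2553])
arm.move_to([*(p+u*.19),.39],R_down(-49.5))
arm.move_l([*(p+u*.19),.254],feed=.15)
print(arm.current_t(),arm.current_width(),arm.current_ee_pos())
cv2.imwrite("pics/s2.png",cv2.resize(arm.snapshot("side")[90:230,160:340,::-1],None,fx=4.2,fy=4.2,interpolation=cv2.INTER_CUBIC))
c=arm.get_calibration("side");print(proj(c,[*p,.225]),proj(c,[*(p+u*.105),.235]),proj(c,[*(p+u*.19),.29]))
E
```

```text
[-0.6898314   0.1896813   0.02752633]
w 0.009711026880854423 30.000458657741547 [-0.41934464  0.93264826  2.63307763]
w 0.010027462038090839 [ 0.13671688 -0.15446672 -1.08971062] 9.35
12.0333 0.00974280725675115 [0.62559479 0.11074926 0.2549636 ]
[197.07273453 136.52885854] [234.03114513 134.68507059] [263.79834913 119.34020278]
```

View pics/s2.png

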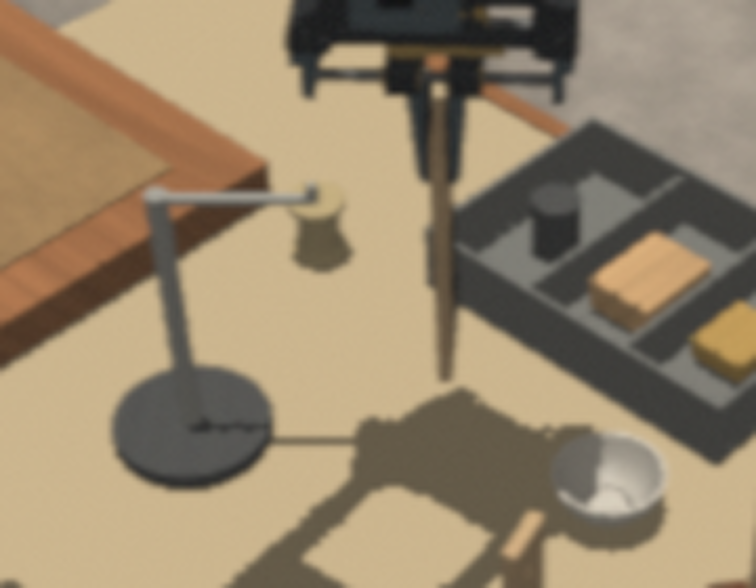

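The board is held upright, seen edge-on at the right of the tip, with its bottom near corner at crop (445,378). I'll check the height against that, then thread on slowly with the force watched.

```bash
python3 - <<'E'
from h import *
u=np.array([np.cos(np.radians(-49.5)),np.sin(np.radians(-49.5))]);p=np.array([.5017,.2553])
c=arm.get_calibration("side");v=np.array([u[1],-u[0]])
for z in(.08,.09,.1):print(z,proj(c,[*(p+u*.19+v*.03),z]),"seen",(160+445/4.2,90+378/4.2))
for d in(.16,.13,.1,.08,.062):
    arm.move_l([*(p+u*d),.254],feed=.1)
    f=arm.current_force();print(d,np.round(f,2),arm.current_t())
    if np.linalg.norm(f)>6: break
for i,n in enumerate(("side","top")):
    cv2.imwrite(f"pics/{n}3.png",arm.snapshot(n)[:,:,::-1])
a=cv2.imread("pics/side3.png")[70:200,160:290];b=cv2.imread("pics/top3.png")[130:230,95:195]
cv2.imwrite("pics/x3.png",cv2.hconcat([cv2.resize(a,(400,400)),cv2.resize(b,(400,400))]))
E
```

```text
0.08 [265.27158268 183.20233889] seen (265.95238095238096, 180.0)
0.09 [265.17535229 180.75422745] seen (265.95238095238096, 180.0)
0.1 [265.07815534 178.28177014] seen (265.95238095238096, 180.0)
0.16 [ 0.49 -0.05 -0.99] 12.5333
0.13 [ 0.37 -0.61 -0.63] 12.9833
0.1 [ 0.01  0.58 -1.13] 13.4333
0.08 [ 0.11  1.16 -1.16] 13.7833
0.062 [-0.03 -0.87 -0.3 ] 14.1167
```

View pics/x3.png

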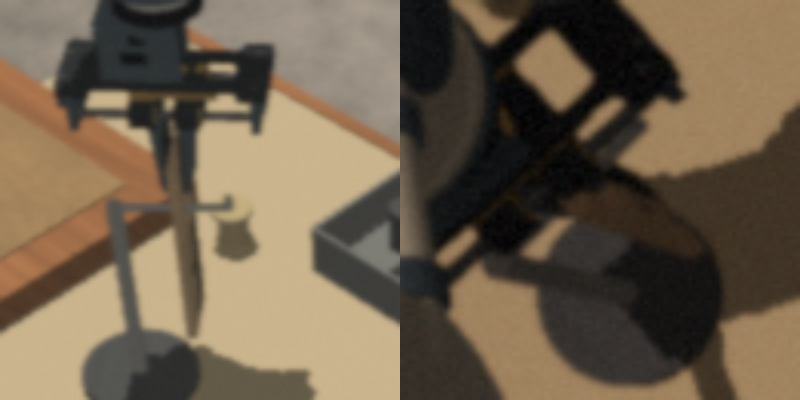

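The side view (left) shows the board between post and tip at (185,200). I can't tell whether the near strip hides the bar, so I'll enlarge it.

```bash
python3 - <<'E'
import cv2
a=cv2.imread("pics/side3.png")[115:185,185:245]
cv2.imwrite("pics/x4.png",cv2.convertScaleAbs(cv2.resize(a,None,fx=8,fy=8,interpolation=cv2.INTER_CUBIC),alpha=1.5))
E
```

```text
(no output)
```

View pics/x4.png

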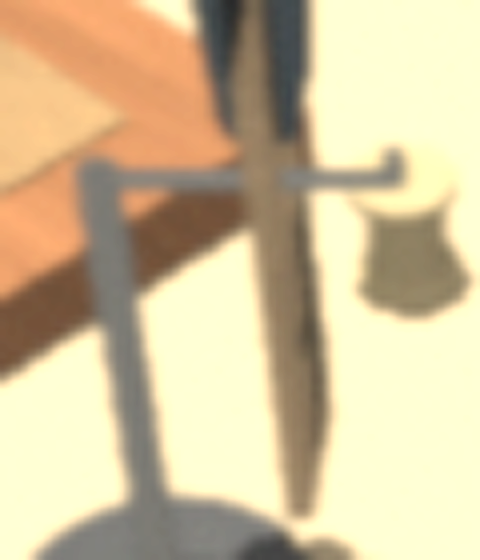

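The near strip of the board hides the bar at (265,180), and the bar reappears in front of the far face, so it is threaded. Now I'll lower until contact, release and retreat.

```bash
python3 - <<'E'
from h import *
q=np.array(arm.current_ee_pos());z=.240
arm.move_l([*q[:2],z],feed=.05);f0=arm.current_force()[2]
while z>.230:
    z-=.001;arm.move_l([*q[:2],z],feed=.03);arm.sleep(.1);f=arm.current_force()[2]
    if f-f0>3: break
print(z,f0,f)
arm.sleep(.2);arm.grip(.024);arm.sleep(.5)
print(arm.current_force(),arm.current_width(),arm.current_t())
arm.move_l([*q[:2],z+.06],feed=.06)
arm.move_l([*q[:2],.40],feed=.2)
arm.sleep(1.5)
a=arm.snapshot("side")[100:200,165:265,::-1];b=arm.snapshot("side")
cv2.imwrite("pics/x5.png",cv2.convertScaleAbs(cv2.resize(a,None,fx=5.5,fy=5.5,interpolation=cv2.INTER_CUBIC),alpha=1.4))
print(arm.current_t(),np.abs(b[100:200,165:265,::-1].astype(int)-a).max())
E
```

```text
0.23399999999999999 -0.25496250739025517 10.74407910827208
[-0.00686814  0.61946845  0.10069916] 0.02401162512950908 17.8833
21.3167 4
```

View pics/x5.png

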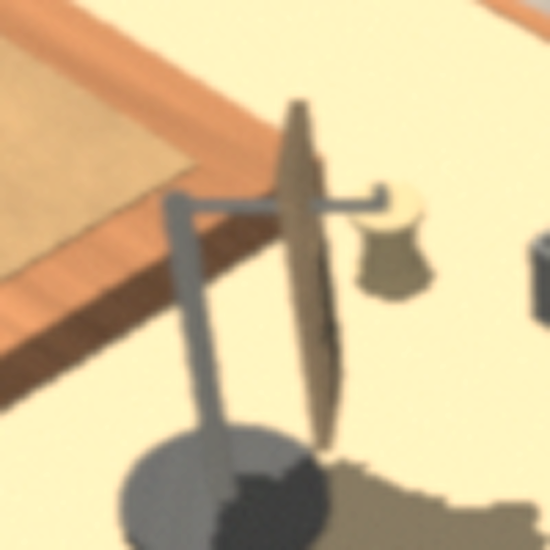

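The gauge hangs upright and still at (300,205), between post and tip, and the gripper is clear of it.

```bash
python3 -c "
from rig import arm
print(arm.sign_off())"
```

```text
the job is handed in; nothing more can be done
None
```

The gauge hangs still and free on the hook with its scale facing outward, and I handed the job in after about 21 s of the 42 s allowed; the arm kept clear of the two plain templates, but I took no final picture of them and no verdict came back.

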